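# Load two pens into the marking unit's sprung pen feeder

### The job

Load the two white marker pens into the pen feeder: first slide the amber guard all the way open, then pull the red handle of the follower back until it stays caught at the end of its travel, and lay both pens flat in the track, side by side across it, between the steel stop and the follower. Then free the follower so that its spring pushes both pens up against the stop, and finally slide the guard fully shut; leave the screwdriver that lies with the pens alone.

Things in the scene. Friction and masses are not known exactly. Their poses are not given: they have to be found in the camera images.
- feeder: Pen feeder, fixed, dark steel base 250 x 270 x 10 mm. Origin: underside, mid-width of the track. y axis along the track (robot's left at yaw 0), z up. Grey housing y -130 to -10 mm, top 37 mm; black rear bridge y 118 to 132 mm, top 45 mm; blue control box x 88 to 120, y -130 to -15, top 70 mm. Side walls x = +-71 to 83 mm, top 47 mm.
- stop (a point): Foot of the steel stop (the housing's end face) at mid-width of the track: feeder x 0, y -10, z 10 mm. Track floor is at this height, 142 mm wide inside; from here the open track runs 128 mm along the feeder's +y. With the guard open and the follower caught, the first 118 mm are clear from above.
- guard (a joint): Slide of the amber see-through guard (118 mm along the track, 148 mm wide, panel top 44 mm above the bench). 0 = fully shut over the track, 0.118 m = fully open, lying over the housing; opens towards the feeder's -y. Stays where it is left; about 2 N to move.
- guard_handle (a point): Middle of the top of the guard's black handle: an upright bar 12 mm thick along the track, 64 mm long across it, 30 mm tall, top 74 mm above the bench. At feeder y = 51 mm minus the guard's slide value, x 0. Moves with the guard.
- follower (a joint): Slide of the yellow sprung follower plate (136 mm wide, 8 mm thick, top 40 mm above bench). 0 = home, face at the stop; grows towards feeder +y. Spring drives it home with 5 to 8 N (plus damping); beyond about 0.104 m the catch draws it to the end, 0.118 m, and holds it. Pushing the handle about 4 N and over 14 mm towards the stop frees it; it then runs home, or onto what lies in the track.
- follower_handle (a point): Middle of the top of the follower's red handle: upright round post, 14 mm diameter (18 mm at head, the top 12 mm, and at foot), standing from 30 to 80 mm above the bench, outside the track on the feeder's -x side: x -112 mm, y = -6 mm plus the follower's slide value; 29 mm beside the wall. Moves with the follower.
- pen_1: White marker pen with a black band, 131 mm long, 15 mm thick (does not roll), lying on the bench. Origin: middle of its length, on its underside. Its y axis runs along its length, z up.
- pen_2: The second, identical marker pen.
- screwdriver: Red screwdriver lying beside the pens, 190 mm long along its y axis, 25 mm thick; origin at the middle of its underside. Not to be moved.
- the_arm_display: Display screen on a pillar, fixed at the left of the bench, an obstacle: head about 300 mm wide, from 230 to 437 mm above the bench; foot about 120 mm across. Origin: middle of the foot's underside. Where the arm starts close beside it, draw back towards the robot before swinging across.

How it is judged:
By the outcome, as a careful person would: the job done as asked, in the order asked, and still so for the second after the job is handed in, with the robot touching nothing.
It also fails if it takes over 72 s, if anything falls off the work surface, if the arm or the gripper's body presses on something with over 40 N, if the wrist force passes 120 N, or if a joint passes its speed limit or range.

### The arm

A 6-joint arm with a two-finger parallel gripper is mounted at the origin on a cart in front of the work surface, level with it; the furniture and walls round the work are solid. World frame = base frame: x ahead of the robot, y to its left, z up, the work surface at z = 0. Lengths are in m, angles in rad, forces in N, time in s.
With the tool pointing down it reaches from about 0.375 to 0.975 m from the base axis. Payload 3.8 kg.
Tool frame: the origin (TCP) lies between the finger pads; the fingertips stand 19 mm ahead of it and the grasp point (between the pads) is the TCP; z points along the fingers, y is the line along which they close (so a half turn about z gives the same grasp; the last joint's range is limited). The gripper opens to 88 mm and grips with 3 to 60 N. Pads are 18 mm wide; open, the fingers measure 123 mm over their backs; the gripper's body (75 mm by 187 mm) begins 45 mm behind the grasp point.
Start: joints at [-1.321, 0.264, 1.604, -0, 1.274, -0.037], TCP at [0.191, -0.647, 0.258] pointing down, gripper open.
Joint ranges: [-2.63, 2.63], [-0.94, 2.18], [0.31, 2.57], [-1.31, 4.45], [0, 2.66], [-2.55, 2.55]. Speed limits (rad/s): [2.57, 2.57, 3.14, 3.14, 3.14, 3.14].

### API

Orientations are given as a unit quaternion [x, y, z, w].
In Python, from plant import arm gives the robot as it stands.
- The arm moves only by the tool play_rows, never from a script. Its arguments are lists of equal length, an entry for each row: "delta_pos": the shift along the tool's x, y, z in units of 20 cm (1.0 is 20 cm), a list of three; "roll": the turn about the tool's z in units of 120 degrees (1.0 is 120 degrees). A call has exactly 5 rows; each row is the pose to reach, as a shift and turn from the pose commanded when the call began, along the tool's axes at that moment; what a row does not reach only later rows make up. A row lasts 1/8 s, in which the tool goes at most 62.5 mm and 10.7 degrees, less where a joint would pass 70% of its speed; a pose out of reach is approached as far as the arm can. A call with a number of a shift or a turn outside -1 to 1 is refused whole. A call with a gripper value outside its range is refused whole. "grip" is the gripper command: -1 is fully open, 1 is shut, values between are in proportion, set as the call begins (left out, the last holds). The fingers move at their own pace and stop on an object; "grip_force" is the grip in N (left out, the last holds). Time passes only in rows, so rows that repeat a pose let the fingers close, or fill a call up. It gives the time, the measured TCP pose, the force, the opening and the grip force at its end, in the units of the state.
- arm.sense(): the state, without advancing time (a new reading comes with each control period).
- arm.camera(name): name is "scene" or "top"; returns a dict with "color" (400x640x3 uint8, red, green, blue), "z_map" (400x640 float32, m along the optical axis (not along the pixel's ray), 0 where there is no reading), "fx", "fy", "cx", "cy" (pixels), "origin" and "attitude" of the camera in the world. Camera axes: x right, y up, looking along -z (the intrinsics and any distortion apply to the point x, -y, -z); pixel columns grow to the right and rows downward; lengths in m; the calibration is good to about 2 mm. A picture is of the moment at which its call begins.
- arm.sign_off(): hands the job in; it is judged then, once.
Trained networks look in a picture, given as the dict that the camera call returned (one of the last four; its "shot" number tells which), for a name from the list of things; names that differ only in an ending like _2 or _b are one class to them, and where a whole thing is asked for, a point or a joint stands for the part that bears it (a point fixed in the world has none). Each returns a list of dicts, best first, with "p" (0 to 1); they miss things now and then, are a little off and sometimes report something else, mostly with a low value. They report only what shows in the picture. A call takes as long as a camera call.
- arm.boxes_of(picture, target): "at" ([x, y, z] in m, in the coordinates of the camera as it stood for that picture, good to about 4 mm: the middle of the surface that is visible of it).
- arm.outline_of(picture, target): "mask" (400x640 bool, what is visible of it).
The state is a dict: "time_s": time; "joints": joint angles; "joint_vel": joint speeds; "joint_torque": joint torques, N m; "ee_pos": TCP position; "tcp_rot": TCP orientation; "wrist_force": force on the tool from outside, world axes, zero at the start; "torque": the same for the moment, N m; "gripper_width": opening from 0.0 (shut) to 1.0 (fully open); "finger_force": force on a finger pad.
Only numpy, scipy, OpenCV 4.12 (cv2) and the standard library are available. Lean on these libraries where they do the work, as an engineer would, in place of code of your own. Each camera call takes 0.05 s, during which the arm holds its last target. There are 200 camera calls.

## Working session

There is one attempt and no reset: what is moved stays moved. The work goes in short steps, Python scripts to look and compute and a tool call to move; the robot and the scene stay as the last step left them, time stands still between calls to the robot, and variables do not carry over. Pictures are saved under pics/ and viewed, at most 10 in all, crops included, and the job is handed in when it is done.

Besides the shell and the picture viewer there is one more tool, called after ">>>" as a command line: name --pt "numbers of a row" for each row, then --argument value for the rest. play_rows: Moves the arm, as the interface text tells. Shifts and turns lie within -1 to 1; 1 stands for 20 cm of shift or 120 degrees of turn. Its arguments: {"type":"object","properties":{"delta_pos":{"type":"array","items":{"type":"array","items":{"type":"number","minimum":-1,"maximum":1}}},"roll":{"type":"array","items":{"type":"number","minimum":-1,"maximum":1}},"grip":{"type":"number"},"grip_force":{"type":"number"}},"required":["delta_pos","roll"]}

```bash
mkdir -p pics
cat > h.py <<'E'
import numpy as np, cv2
from scipy.spatial.transform import Rotation as R
from plant import arm
def att(c):
    a=np.array(c["attitude"],float)
    return a if a.shape==(3,3) else R.from_quat(a).as_matrix()
def w(c,p): return att(c)@np.array(p)+np.array(c["origin"])
def cloud(c):
    z=c["z_map"]; v,u=np.mgrid[:z.shape[0],:z.shape[1]]
    P=np.stack([(u-c["cx"])/c["fx"]*z,-(v-c["cy"])/c["fy"]*z,-z],-1)
    return P@att(c).T+np.array(c["origin"])
def save(c,n): cv2.imwrite("pics/"+n,c["color"][...,::-1])
E
python3 - <<'E'
from h import *
s=arm.sense(); print(s)
for n in("top","scene"):
    c=arm.camera(n); save(c,n+"0.png"); print(n,[ (k,v) for k,v in c.items() if k not in("color","z_map")])
    P=cloud(c)
    for t in("feeder","guard","guard_handle","follower","follower_handle","pen_1","screwdriver","the_arm_display"):
        for r in arm.boxes_of(c,t)[:3]: print(t,round(r["p"],2),np.round(w(c,r["at"]),4))
        if t in("pen_1","screwdriver","guard","follower_handle","feeder"):
            for r in arm.outline_of(c,t)[:3]:
                m=r["mask"]&(c["z_map"]>0); q=P[m]
                if len(q)>10:
                    rc=cv2.minAreaRect((q[:,:2]*1000).astype(np.float32)); print("  mask",round(r["p"],2),m.sum(),np.round(rc[0],1),np.round(rc[1],1),round(rc[2],1),np.round(np.percentile(q[:,2],[5,95]),3))
E
```

```text
{'time_s': 0.0, 'joints': array([-1.32092797e+00,  2.64760187e-01,  1.60536718e+00, -7.08122780e-06,
        1.27371663e+00, -3.68869086e-02]), 'joint_vel': array([-0.00019982, -0.00043929, -0.00126526,  0.00047199,  0.00330052,
       -0.00028375]), 'joint_torque': array([ 1.59286970e-03, -5.02110565e+01, -3.56876457e+01,  7.28207384e-02,
        2.95461353e-02, -1.88833583e-04]), 'ee_pos': array([ 0.19075584, -0.64678267,  0.25638691]), 'tcp_rot': array([ 9.89738248e-01,  1.42887836e-01, -1.23012359e-04, -1.11893554e-03]), 'wrist_force': array([ 0.75235354, -0.9066011 ,  0.59467904]), 'torque': array([0.05564678, 0.01612269, 0.02595759]), 'finger_force': 0.0, 'gripper_width': 1.0006923089235802}
top [('fx', 418.1013484072829), ('fy', 418.1013484072829), ('cx', 324.4772019815353), ('cy', 198.51302178064378), ('origin', array([0.44374471, 0.17176394, 1.32699769])), ('attitude', array([-0.03002089,  0.01850515,  0.70933853, -0.70398519])), ('shot', 1)]
feeder 0.86 [ 0.6002 -0.1688  0.0341]
guard 0.79 [ 0.5979 -0.138   0.0421]
  mask 0.78 1914 [ 600.1 -140. ] [152.5 123.1] 10.4 [0.04  
[... 623 characters left out ...]
ray([0.11688727, 0.9271375 , 0.72746681])), ('attitude', array([-0.11139435,  0.43679595,  0.86252784, -0.22988326])), ('shot', 2)]
feeder 0.9 [ 0.5865 -0.1315  0.0399]
  mask 0.65 4122 [ 631.7 -230.7] [285.2 398.8] 10.9 [0.004 0.061]
guard 0.81 [ 0.5927 -0.1327  0.0419]
  mask 0.66 995 [ 602.2 -146.5] [152.3 140.8] 10.8 [0.041 0.069]
guard_handle 0.7 [ 0.5973 -0.137   0.0391]
follower 0.61 [ 0.4983 -0.2002  0.0411]
follower_handle 0.61 [ 0.4971 -0.2002  0.0406]
pen_1 0.82 [0.4922 0.1485 0.0105]
pen_1 0.56 [0.4941 0.2321 0.0111]
  mask 0.66 274 [497.  219.3] [ 29.3 130.9] 87.5 [0.001 0.015]
screwdriver 0.84 [0.4667 0.3135 0.0219]
  mask 0.93 433 [483.3 300.4] [ 43.1 130.9] 89.5 [0.001 0.024]
```

View pics/top0.png

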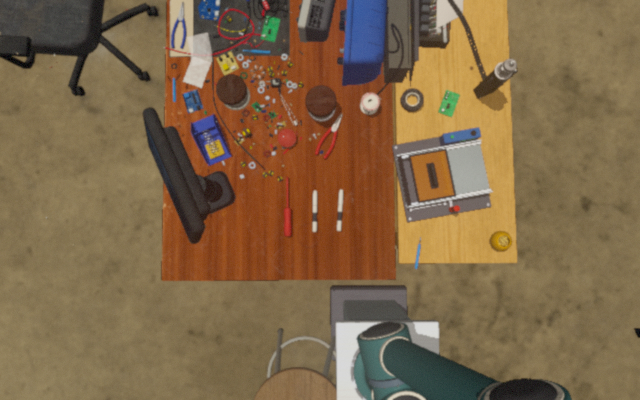

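View pics/scene0.png

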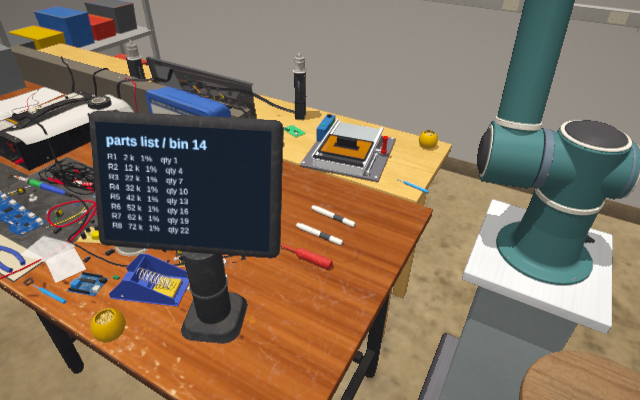

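The top picture shows the feeder at (445,175), with the amber guard shut, its black handle at (432,176), the red post at (455,209) and the housing to the right. The pens are at (315,210) and (340,210), and the screwdriver is at (288,210). The scene view agrees. Next I'll refine the poses.

```bash
cat >> h.py <<'E'
def plane(c,u,v,z):
    d=att(c)@np.array([(u-c["cx"])/c["fx"],-(v-c["cy"])/c["fy"],-1.0]); o=np.array(c["origin"])
    return o+d*(z-o[2])/d[2]
def yaw(s):
    m=R.from_quat(s["tcp_rot"]).as_matrix(); return np.arctan2(m[1,0],m[0,0])
def go(x,y,z,yw=None):
    """units from the present pose to the target; yw in deg = heading of tool x"""
    s=arm.sense(); m=R.from_quat(s["tcp_rot"]).as_matrix(); d=m.T@(np.array([x,y,z])-s["ee_pos"])/0.2
    r=0 if yw is None else -((yw-np.degrees(yaw(s))+90)%180-90)/120
    print("delta",np.round(d,3),"roll",round(r,3))
E
python3 - <<'E'
from h import *
c=arm.camera("top"); P=cloud(c); rgb=c["color"].astype(int); hsv=cv2.cvtColor(c["color"],cv2.COLOR_RGB2HSV)
roi=np.zeros(rgb.shape[:2],bool); roi[120:230,390:500]=1
def rep(n,m,z):
    v,u=np.nonzero(m); q=np.array([plane(c,a,b,z)[:2] for a,b in zip(u,v)])*1000
    rc=cv2.minAreaRect(q.astype(np.float32)); print(n,m.sum(),"mean",q.mean(0).round(1),"rect",np.round(rc[0],1),np.round(rc[1],1),round(rc[2],1),"z",np.round(np.percentile(P[m][:,2],[5,50,95]),3))
amber=roi&(hsv[...,0]>8)&(hsv[...,0]<20)&(hsv[...,1]>150)&(P[...,2]>.03)
g=arm.outline_of(c,"guard")[0]["mask"]; rep("guard",g,.044)
rep("ghandle",g&(hsv[...,2]<70),.074)
rep("ghandle z",g&(P[...,2]>.06),.074)
red=roi&((hsv[...,0]<6)|(hsv[...,0]>174))&(hsv[...,1]>150)
red[:190]=0
rep("red",red,.08); 
blue=roi&(hsv[...,0]>100)&(hsv[...,0]<125)&(hsv[...,1]>130); rep("blue",blue,.07)
for r in arm.outline_of(c,"pen_1")[:3]:
    rep("pen",r["mask"],.012)
E
```

```text
guard 1902 mean [ 600.4 -138.3] rect [ 600.7 -138.1] [151.8 119.9] 9.6 z [0.04  0.044 0.067]
ghandle 47 mean [ 593.9 -130.7] rect [ 596.  -129.2] [65.7 10.8] 15.8 z [0.047 0.06  0.072]
ghandle z 112 mean [ 601.8 -135.2] rect [ 610.6 -129.2] [103.5  65.8] 16.8 z [0.062 0.072 1.327]
red 34 mean [ 496.9 -195.8] rect [ 495.2 -193.3] [14.8 28.6] 21.3 z [0.021 0.077 0.081]
blue 1 mean [ 707.7 -201.6] rect [ 707.7 -201.6] [0. 0.] 0.0 z [0.061 0.061 0.061]
pen 156 mean [498.3 224.9] rect [496.9 226.1] [ 12.6 116.5] 89.7 z [0.006 0.013 0.018]
pen 179 mean [497.3 145.5] rect [497.9 145.4] [ 13.9 126.4] 86.5 z [0.007 0.013 0.018]
```

Run:
```python
from h import *
a=arm.camera("top")["color"][120:230,385:505]; b=arm.camera("scene")["color"][100:195,285:410]
a=cv2.resize(a,(600,550),interpolation=2)[:, :400*2]
b=cv2.resize(b,None,fx=4,fy=4,interpolation=2)
o=np.zeros((600,800,3),np.uint8)
a=cv2.resize(a,(400,367)); b=cv2.resize(b,(400,304)); o[:367,:400]=a; o[:304,400:]=b
cv2.imwrite("pics/crop1.png",o[:370,:,::-1])
```

```text
(no output)
```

View pics/crop1.png

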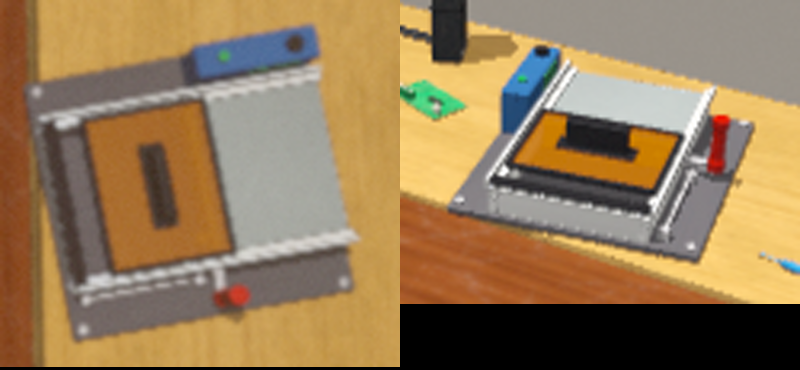

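The crop shows the guard with a gap before the black bridge, and the base corners at crop pixels (78,340), (25,85) and (352,290). The post is next to the guard's right edge. I'll use the base corners to pin down the feeder origin.

Run:
```python
from h import *
c=arm.camera("top")
f=lambda a,b,z:plane(c,385+a*.3,120+b*.3,z)[:2]*1000
LL,UL,LR=f(78,340,.01),f(25,85,.01),f(352,290,.01)
print(LL,UL,LR,np.linalg.norm(UL-LL),np.linalg.norm(LR-LL))
print("yaw",np.degrees(np.arctan2(*(UL-LL)[::-1])),np.degrees(np.arctan2(*(LL-LR)[::-1]))-90)
O=(UL+LR)/2; print("O",O)
t=np.radians(10.5); M=np.array([[np.cos(t),-np.sin(t)],[np.sin(t),np.cos(t)]])
F=lambda p:(M.T@(np.array(p)-O)).round(1)
for n,a,b,z in[("bridge in top",65,120,.045),("bridge in bot",98,275,.045),("bridge out",40,120,.045),("housing far end",322,75,.037),("far end",352,235,.037),("guard L",85,122,.044),("guardL2",115,270,.044),("guard R",203,100,.044),("guardR2",233,250,.044),("gh top",152,145,.074),("gh bot",165,228,.074),("post",238,295,.08)]:
  print(n,f(a,b,z).round(1),F(f(a,b,z)))
```

```text
[458.42204749 -69.72182479] [701.42491926 -24.39842621] [ 503.48602988 -327.38801147] 247.1934589519628 261.5771898855048
yaw 10.565061660564862 9.920290450153743
O [ 602.45547457 -175.89321884]
bridge in top [661.4 -55.5] [ 79.9 107.6]
bridge in bot [517.5 -82.8] [-66.6 107. ]
bridge out [661.7 -32.4] [ 84.4 130.3]
housing far end [ 702.7 -296.2] [  76.7 -136.6]
far end [ 553.1 -318.9] [ -74.6 -131.6]
guard L [659.6 -74.1] [74.7 89.7]
guardL2 [522.  -98.7] [-65.   90.5]
guard R [ 679.  -183.4] [ 73.9 -21.4]
guardR2 [ 539.6 -207.1] [-67.5 -19.3]
gh top [ 633.  -128.2] [38.7 41.3]
gh bot [ 557.7 -138. ] [-37.1  45.4]
post [ 496.6 -199.8] [-108.4   -4.2]
```

>>> play_rows --pt "0.18 -0.12 0" --pt "0.36 -0.25 0" --pt "0.54 -0.37 0" --pt "0.72 -0.5 0" --pt "0.9 -0.62 0" --roll '[0, 0, 0, 0, 0]'

```text
time_s: 2.33
ee_pos: [0.3292, -0.4764, 0.2579]
tcp_rot: [0.99, 0.143, 0.0, 0.0]
wrist_force: [-0.5, 0.6, -0.2]
gripper_width: 0.999
finger_force: 0.0
```

>>> play_rows --pt "0.18 -0.12 0" --pt "0.36 -0.25 0" --pt "0.54 -0.37 0" --pt "0.72 -0.5 0" --pt "0.9 -0.62 0" --roll '[0, 0, 0, 0, 0]'

```text
time_s: 2.95
ee_pos: [0.4669, -0.3065, 0.258]
tcp_rot: [0.99, 0.143, 0.0, 0.0]
wrist_force: [0.3, 1.1, -1.0]
gripper_width: 0.999
finger_force: 0.0
```

>>> play_rows --pt "0.18 -0.12 0.1" --pt "0.36 -0.25 0.2" --pt "0.54 -0.37 0.3" --pt "0.72 -0.5 0.4" --pt "0.88 -0.62 0.5" --roll '[0.05, 0.05, 0.05, 0.05, 0.05]'

```text
time_s: 3.58
ee_pos: [0.6009, -0.1377, 0.1573]
tcp_rot: [0.996, 0.091, 0.0, 0.0]
wrist_force: [0.1, 0.3, 0.8]
gripper_width: 1.004
finger_force: 0.0
```

Run:
```python
from h import *
s=arm.sense(); print(s["ee_pos"],np.degrees(yaw(s)),s["joints"][5])
go(.600,-.140,.066,10.4)
c=arm.camera("scene"); o=cv2.resize(c["color"][60:200,270:430],(800,600)[:2] if 0 else (686,600),interpolation=2); cv2.imwrite("pics/c2.png",o[...,::-1])
```

```text
[ 0.60085939 -0.13766746  0.15732111] 10.452750204077839 1.1226956800532484
delta [-0.007  0.011  0.457] roll 0.0
```

View pics/c2.png

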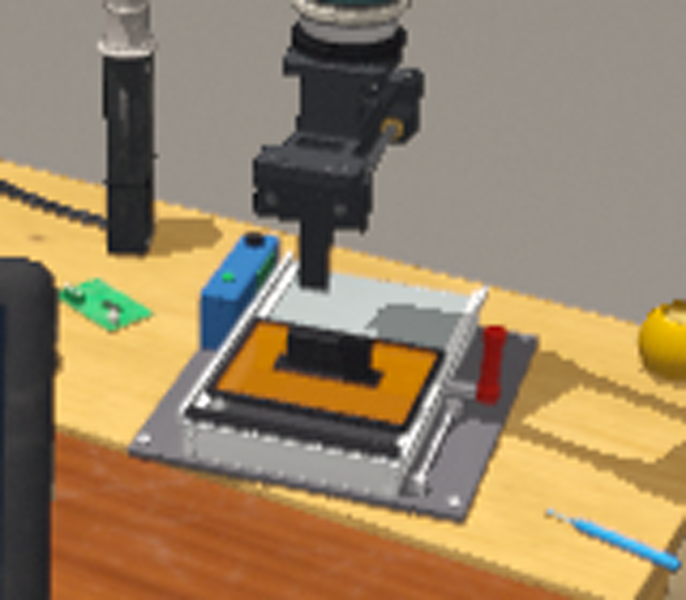

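The gripper hangs centred over the black handle at about (330,350) in the crop, with the fingers one behind the other along the line of sight. Next I'll descend, grip the handle and slide the guard open.

>>> play_rows --pt "0 0.01 0.15" --pt "-0.007 0.011 0.3" --pt "-0.007 0.011 0.44" --pt "-0.007 0.011 0.44" --pt "-0.007 0.011 0.44" --roll '[0, 0, 0, 0, 0]'

```text
time_s: 4.25
ee_pos: [0.5995, -0.1417, 0.0707]
tcp_rot: [0.996, 0.091, 0.001, 0.0]
wrist_force: [-0.2, 1.3, 0.2]
gripper_width: 0.999
finger_force: 0.0
```

>>> play_rows --pt "0 0 0" --pt "0 0 0" --pt "0 0 0" --pt "0 0 0" --pt "0 0 0" --roll '[0, 0, 0, 0, 0]' --grip 1 --grip_force 15

```text
time_s: 4.88
ee_pos: [0.5988, -0.1414, 0.0697]
tcp_rot: [0.996, 0.091, -0.0, -0.0]
wrist_force: [0.5, 0.2, -0.2]
gripper_width: 0.458
finger_force: 0.0
```

>>> play_rows --pt "0 0 0" --pt "0 0 0" --pt "0 0 0" --pt "0 0 0" --pt "0 0 0" --roll '[0, 0, 0, 0, 0]'

```text
time_s: 5.5
ee_pos: [0.5988, -0.1413, 0.0696]
tcp_rot: [0.996, 0.091, -0.0, -0.0]
wrist_force: [-0.3, -0.0, -0.6]
gripper_width: 0.136
finger_force: 15.0
```

>>> play_rows --pt "0 0.06 0" --pt "0 0.16 0" --pt "0 0.26 0" --pt "0 0.36 0" --pt "0 0.44 0" --roll '[0, 0, 0, 0, 0]'

```text
time_s: 6.12
ee_pos: [0.6145, -0.23, 0.0696]
tcp_rot: [0.996, 0.09, -0.0, -0.0]
wrist_force: [-2.9, 2.8, 3.6]
gripper_width: 0.133
finger_force: 15.0
```

>>> play_rows --pt "0 0.02 0" --pt "0 0.04 0" --pt "0 0.06 0" --pt "0 0.07 0" --pt "0 0.08 0" --roll '[0, 0, 0, 0, 0]'

```text
time_s: 6.75
ee_pos: [0.6168, -0.2434, 0.0696]
tcp_rot: [0.996, 0.091, -0.001, -0.0]
wrist_force: [-5.5, 1.5, 4.4]
gripper_width: 0.133
finger_force: 15.0
```

>>> play_rows --pt "0 0.01 0" --pt "0 0.02 0" --pt "0 0.03 0" --pt "0 0.04 0" --pt "0 0.04 0" --roll '[0, 0, 0, 0, 0]'

```text
time_s: 7.38
ee_pos: [0.617, -0.2443, 0.0695]
tcp_rot: [0.996, 0.091, -0.003, -0.006]
wrist_force: [-8.7, 21.4, 12.8]
gripper_width: 0.136
finger_force: 14.9
```

>>> play_rows --pt "0 -0.04 0" --pt "0 -0.04 0" --pt "0 -0.04 0" --pt "0 -0.04 0" --pt "0 -0.04 0" --roll '[0, 0, 0, 0, 0]' --grip -0.1

```text
time_s: 8.0
ee_pos: [0.6177, -0.2442, 0.0696]
tcp_rot: [0.996, 0.091, 0.0, 0.0]
wrist_force: [0.6, 0.0, 0.2]
gripper_width: 0.545
finger_force: 0.0
```

>>> play_rows --pt "0 0 -0.1" --pt "0 0 -0.25" --pt "0 0 -0.4" --pt "0 0 -0.4" --pt "0 0 -0.4" --roll '[0, 0, 0, 0, 0]'

```text
time_s: 8.62
ee_pos: [0.6174, -0.2436, 0.1496]
tcp_rot: [0.996, 0.091, -0.0, -0.0]
wrist_force: [0.1, -0.9, -0.2]
gripper_width: 0.547
finger_force: 0.0
```

Run:
```python
from h import *
c=arm.camera("top"); g=arm.outline_of(c,"guard")
go(.4963,-.2025,.150,10.4)
for n in("scene","top"):
    c=arm.camera(n)
    for t in("follower_handle","guard"):
        for r in arm.boxes_of(c,t)[:2]: print(n,t,round(r["p"],2),w(c,r["at"]).round(4))
```

```text
delta [-0.555 -0.309 -0.008] roll 0.0
scene follower_handle 0.59 [ 0.5838 -0.1845  0.0306]
scene guard 0.9 [ 0.6092 -0.2335  0.0437]
top follower_handle 0.71 [ 0.5796 -0.1817  0.0366]
top follower_handle 0.68 [0.5053 0.1447 0.0152]
top guard 0.88 [ 0.5843 -0.2355  0.0432]
```

>>> play_rows --pt "-0.2 -0.1 0" --pt "-0.4 -0.2 0" --pt "-0.55 -0.305 0" --pt "-0.555 -0.309 0" --pt "-0.555 -0.309 0" --roll '[0, 0, 0, 0, 0]'

```text
time_s: 9.65
ee_pos: [0.4981, -0.2033, 0.1502]
tcp_rot: [0.996, 0.091, 0.001, 0.0]
wrist_force: [0.9, 0.4, 0.7]
gripper_width: 0.552
finger_force: 0.0
```

>>> play_rows --pt "0 0 0.12" --pt "0 0 0.24" --pt "0 0 0.36" --pt "0 0 0.45" --pt "0 0 0.45" --roll '[0, 0, 0, 0, 0]'

```text
time_s: 10.28
ee_pos: [0.4968, -0.2027, 0.0581]
tcp_rot: [0.996, 0.091, -0.001, -0.001]
wrist_force: [0.1, 0.1, -0.6]
gripper_width: 0.55
finger_force: 0.0
```

>>> play_rows --pt "0 0 0" --pt "0 0 0" --pt "0 0 0" --pt "0 0 0" --pt "0 0 0" --roll '[0, 0, 0, 0, 0]' --grip 1 --grip_force 30

```text
time_s: 10.9
ee_pos: [0.4977, -0.203, 0.0603]
tcp_rot: [0.996, 0.091, 0.0, 0.0]
wrist_force: [-0.1, 1.5, 4.0]
gripper_width: 0.154
finger_force: 29.8
```

>>> play_rows --pt "0 -0.05 0" --pt "0 -0.16 0" --pt "0 -0.28 0" --pt "0 -0.4 0" --pt "0 -0.5 0" --roll '[0, 0, 0, 0, 0]'

```text
time_s: 11.52
ee_pos: [0.4806, -0.1059, 0.0604]
tcp_rot: [0.996, 0.091, 0.002, 0.002]
wrist_force: [3.2, -5.2, -1.4]
gripper_width: 0.155
finger_force: 29.7
```

>>> play_rows --pt "0 -0.03 0" --pt "0 -0.06 0" --pt "0 -0.08 0" --pt "0 -0.1 0" --pt "0 -0.1 0" --roll '[0, 0, 0, 0, 0]'

```text
time_s: 12.15
ee_pos: [0.4771, -0.0866, 0.0604]
tcp_rot: [0.996, 0.091, 0.001, 0.002]
wrist_force: [4.8, -5.9, 0.2]
gripper_width: 0.161
finger_force: 29.7
```

>>> play_rows --pt "0 -0.01 0" --pt "0 -0.015 0" --pt "0 -0.015 0" --pt "0 -0.015 0" --pt "0 -0.015 0" --roll '[0, 0, 0, 0, 0]'

```text
time_s: 12.78
ee_pos: [0.4772, -0.0863, 0.0604]
tcp_rot: [0.996, 0.092, 0.002, 0.004]
wrist_force: [5.5, -17.6, -3.0]
gripper_width: 0.156
finger_force: 29.6
```

>>> play_rows --pt "0 0.005 0" --pt "0 0.005 0" --pt "0 0.005 0" --pt "0 0.005 0" --pt "0 0.005 0" --roll '[0, 0, 0, 0, 0]' --grip -0.1

```text
time_s: 13.4
ee_pos: [0.4749, -0.0828, 0.0595]
tcp_rot: [0.996, 0.091, -0.0, -0.0]
wrist_force: [-0.2, -0.4, 0.9]
gripper_width: 0.55
finger_force: 0.0
```

>>> play_rows --pt "0 0 -0.15" --pt "0 0 -0.3" --pt "0 0 -0.45" --pt "0 0 -0.6" --pt "0 0 -0.6" --roll '[0, 0, 0, 0, 0]'

```text
time_s: 14.02
ee_pos: [0.4772, -0.0834, 0.1824]
tcp_rot: [0.996, 0.091, 0.003, 0.001]
wrist_force: [0.2, -0.6, -0.3]
gripper_width: 0.55
finger_force: 0.0
```

Run:
```python
from h import *
c=arm.camera("top"); P=cloud(c)
for r in arm.outline_of(c,"pen_1")[:3]:
    m=r["mask"]&(P[...,2]>.008)&(P[...,2]<.022); v,u=np.nonzero(m)
    q=np.array([plane(c,a,b,.012)[:2] for a,b in zip(u,v)])*1000
    vx,vy,_,_=cv2.fitLine(q.astype(np.float32),2,0,.01,.01).ravel(); rc=cv2.minAreaRect(q.astype(np.float32))
    print("pen",round(r["p"],2),m.sum(),q.mean(0).round(1),np.round(rc[0],1),np.round(rc[1],1),"angle",np.degrees(np.arctan2(vy,vx)).round(1), q.min(0),q.max(0))
for n in("scene","top"):
    c=arm.camera(n)
    for t in("follower_handle","pen_1"):
        for r in arm.boxes_of(c,t)[:2]: print(n,t,round(r["p"],2),w(c,r["at"]).round(4))
go(.497,.145,.18,0)
a=arm.camera("top")["color"]; a=cv2.resize(a[120:250,270:500],None,fx=3.4,fy=3.4,interpolation=2); cv2.imwrite("pics/c3.png",a[...,::-1])
```

```text
pen 0.66 162 [493.3 224.8] [495.3 226.1] [ 12.6 126. ] angle -0.8 [432.29436452 219.50171433] [558.28996243 232.73281133]
pen 0.46 164 [495.8 145.2] [497.8 145.2] [ 13.7 126.2] angle -3.8 [434.92513745 137.42546115] [560.73694602 154.27623261]
scene follower_handle 0.52 [ 0.6171 -0.2391  0.0405]
scene pen_1 0.75 [0.4919 0.229  0.0104]
scene pen_1 0.7 [0.4939 0.1485 0.0103]
top follower_handle 0.54 [ 0.5862 -0.064   0.0398]
top follower_handle 0.34 [ 0.6239 -0.2421  0.0429]
top pen_1 0.62 [0.489  0.2218 0.013 ]
top pen_1 0.61 [0.5038 0.1423 0.0159]
delta [ 0.317 -1.1   -0.007] roll 0.087
```

View pics/c3.png

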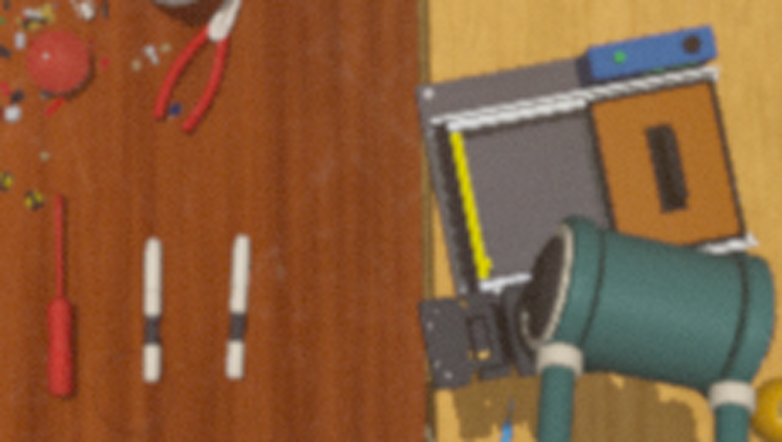

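The top crop shows the yellow follower caught beside the bridge at (470,205) and the guard over the housing at (670,165), so the track is clear. The pens are at (152,310) and (238,305). I'll go for the nearer pen.

>>> play_rows --pt "0.05 -0.17 0" --pt "0.1 -0.35 0" --pt "0.16 -0.55 0" --pt "0.22 -0.75 0" --pt "0.28 -0.95 0" --roll '[0, 0, 0, 0, 0]'

```text
time_s: 15.1
ee_pos: [0.4958, 0.1153, 0.1794]
tcp_rot: [0.996, 0.091, -0.0, 0.0]
wrist_force: [-0.0, 0.5, 0.7]
gripper_width: 0.549
finger_force: 0.0
```

>>> play_rows --pt "0.04 -0.15 0.1" --pt "0.04 -0.15 0.3" --pt "0.04 -0.15 0.5" --pt "0.04 -0.15 0.5" --pt "0.04 -0.15 0.5" --roll '[0.06, 0.118, 0.118, 0.118, 0.118]'

```text
time_s: 15.72
ee_pos: [0.499, 0.145, 0.0806]
tcp_rot: [0.999, -0.033, 0.0, -0.0]
wrist_force: [-0.1, -0.2, -0.2]
gripper_width: 0.548
finger_force: 0.0
```

Run:
```python
from h import *
go(.4978,.1452,.024,-3.8)
c=arm.camera("top"); P=cloud(c); hsv=cv2.cvtColor(c["color"],cv2.COLOR_RGB2HSV)
m=(hsv[...,0]>22)&(hsv[...,0]<34)&(hsv[...,1]>170)&(P[...,2]>.025)&(P[...,2]<.055)&(P[...,1]<0)&(P[...,1]>-.3)
m[:120]=0;m[230:]=0;m[:,:390]=0;m[:,500:]=0
v,u=np.nonzero(m); q=np.array([plane(c,a,b,.04)[:2] for a,b in zip(u,v)])*1000
print("yellow",m.sum(),cv2.minAreaRect(q.astype(np.float32)),q.mean(0))
for t in("follower","guard"):
  for r in arm.outline_of(c,t)[:2]:
    v,u=np.nonzero(r["mask"]); q=np.array([plane(c,a,b,.042)[:2] for a,b in zip(u,v)])*1000
    print(t,r["p"],len(u),cv2.minAreaRect(q.astype(np.float32)),q.mean(0))
```

```text
delta [-0.007 -0.     0.283] roll 0.001
yellow 135 ((587.552001953125, -64.87004852294922), (132.28118896484375, 11.538591384887695), 10.533696174621582) [585.52864606 -64.45333093]
follower 0.58 192 ((561.6343383789062, -74.28544616699219), (186.6719970703125, 28.150943756103516), 8.075397491455078) [543.51780883 -72.7033947 ]
guard 0.69 1888 ((619.5952758789062, -241.93405151367188), (151.04408264160156, 120.53936767578125), 10.060881614685059) [ 619.51322787 -241.77237714]
```

>>> play_rows --pt "-0.007 0 0.1" --pt "-0.007 0 0.2" --pt "-0.007 0 0.28" --pt "-0.007 0 0.28" --pt "-0.007 0 0.28" --roll '[0, 0, 0, 0, 0]' --grip 0.3

```text
time_s: 16.5
ee_pos: [0.4976, 0.1451, 0.0244]
tcp_rot: [0.999, -0.033, 0.001, -0.0]
wrist_force: [0.2, -0.3, 0.3]
gripper_width: 0.352
finger_force: 0.0
```

>>> play_rows --pt "0 0 0" --pt "0 0 0" --pt "0 0 0" --pt "0 0 0" --pt "0 0 0" --roll '[0, 0, 0, 0, 0]' --grip 1 --grip_force 20

```text
time_s: 17.12
ee_pos: [0.4975, 0.1451, 0.0243]
tcp_rot: [0.999, -0.033, 0.001, -0.0]
wrist_force: [-0.1, -0.4, 4.8]
gripper_width: 0.154
finger_force: 20.0
```

>>> play_rows --pt "0 0 -0.1" --pt "0 0 -0.25" --pt "0 0 -0.4" --pt "0 0 -0.55" --pt "0 0 -0.6" --roll '[0, 0, 0, 0, 0]'

```text
time_s: 17.75
ee_pos: [0.4979, 0.1453, 0.1453]
tcp_rot: [0.999, -0.033, 0.001, -0.0]
wrist_force: [0.7, 0.3, 0.5]
gripper_width: 0.156
finger_force: 20.0
```

Run:
```python
from h import *
go(.6009,-.1436,.14,10.3)
```

```text
delta [0.608 1.408 0.027] roll -0.117
```

>>> play_rows --pt "0.08 0.18 0" --pt "0.16 0.38 0" --pt "0.25 0.58 0" --pt "0.33 0.76 0" --pt "0.41 0.95 0" --roll '[0, 0, 0, 0, 0]'

```text
time_s: 18.38
ee_pos: [0.5658, -0.051, 0.1421]
tcp_rot: [0.999, -0.033, -0.001, -0.0]
wrist_force: [0.3, -0.1, -0.7]
gripper_width: 0.157
finger_force: 20.0
```

>>> play_rows --pt "0.07 0.16 0" --pt "0.14 0.32 0" --pt "0.198 0.458 0" --pt "0.198 0.458 0" --pt "0.198 0.458 0" --roll '[-0.05, -0.1, -0.117, -0.117, -0.117]'

```text
time_s: 19.0
ee_pos: [0.599, -0.1433, 0.1423]
tcp_rot: [0.996, 0.089, -0.001, -0.001]
wrist_force: [-0.1, -0.3, -1.0]
gripper_width: 0.158
finger_force: 20.0
```

Run:
```python
from h import *
go(.6009,-.1436,.036,10.3)
a=arm.camera("top")["color"][110:240,380:510]; b=arm.camera("scene")["color"][60:190,280:430]
o=np.zeros((390,800,3),np.uint8); o[:390,:390]=cv2.resize(a,(390,390),interpolation=2); o[:347,400:]=cv2.resize(b,(400,347),interpolation=2)
cv2.imwrite("pics/c4.png",o[...,::-1])
```

```text
delta [0.01  0.004 0.532] roll -0.0
```

View pics/c4.png

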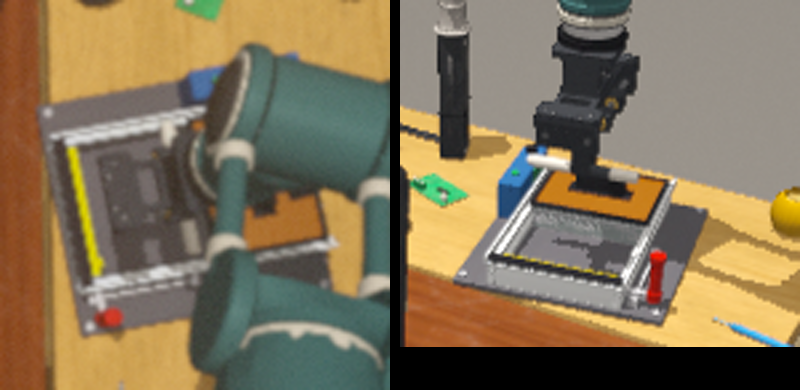

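The picture shows the pen level over the track, with its ends at about (168,130) and (190,252) in the top crop. I'll check where its middle lies against the track.

Run:
```python
from h import *
c=arm.camera("top"); s=arm.sense(); P=cloud(c); t=np.radians(10.3)
M=np.array([[np.cos(t),-np.sin(t)],[np.sin(t),np.cos(t)]])
rgb=c["color"].astype(int)
q=(P[...,:2]*1000-s["ee_pos"][:2]*1000)@M
m=(rgb.min(-1)>110)&(abs(q[...,0])<85)&(abs(q[...,1])<16)&(P[...,2]>.105)&(P[...,2]<.14)
v,u=np.nonzero(m); e=np.array([plane(c,a,b,.13)[:2]*1000-s["ee_pos"][:2]*1000 for a,b in zip(u,v)])@M
print(m.sum(),e.min(0),e.max(0));
```

```text
65 [-61.25298685  -3.39396427] [66.29445677  9.63600048]
```

>>> play_rows --pt "0 0.004 0.12" --pt "0 0.004 0.24" --pt "0 0.004 0.36" --pt "0 0.004 0.44" --pt "0 0.004 0.46" --roll '[0, 0, 0, 0, 0]'

```text
time_s: 19.77
ee_pos: [0.5992, -0.1439, 0.0506]
tcp_rot: [0.996, 0.09, -0.001, -0.0]
wrist_force: [-0.1, -0.5, 0.6]
gripper_width: 0.159
finger_force: 20.0
```

>>> play_rows --pt "0 0 0.02" --pt "0 0 0.04" --pt "0 0 0.06" --pt "0 0 0.07" --pt "0 0 0.07" --roll '[0, 0, 0, 0, 0]'

```text
time_s: 20.4
ee_pos: [0.6, -0.1447, 0.0376]
tcp_rot: [0.996, 0.09, -0.0, -0.0]
wrist_force: [-0.2, 0.2, -0.7]
gripper_width: 0.157
finger_force: 20.0
```

>>> play_rows --pt "0 0 0.005" --pt "0 0 0.01" --pt "0 0 0.014" --pt "0 0 0.014" --pt "0 0 0.014" --roll '[0, 0, 0, 0, 0]'

```text
time_s: 21.02
ee_pos: [0.6002, -0.1447, 0.0349]
tcp_rot: [0.996, 0.09, 0.0, 0.0]
wrist_force: [0.1, 0.4, -0.5]
gripper_width: 0.153
finger_force: 20.0
```

>>> play_rows --pt "0 0 0" --pt "0 0 0" --pt "0 0 0" --pt "0 0 -0.03" --pt "0 0 -0.1" --roll '[0, 0, 0, 0, 0]' --grip 0.36

```text
time_s: 21.65
ee_pos: [0.5995, -0.1445, 0.0549]
tcp_rot: [0.996, 0.09, -0.001, -0.0]
wrist_force: [0.1, 0.6, -0.7]
gripper_width: 0.323
finger_force: 0.0
```

>>> play_rows --pt "0 0 -0.1" --pt "0 0 -0.25" --pt "0 0 -0.4" --pt "0 0 -0.5" --pt "0 0 -0.5" --roll '[0, 0, 0, 0, 0]'

```text
time_s: 22.28
ee_pos: [0.6018, -0.1452, 0.158]
tcp_rot: [0.996, 0.09, 0.002, 0.001]
wrist_force: [-0.8, 0.4, -1.6]
gripper_width: 0.322
finger_force: 0.0
```

Run:
```python
from h import *
go(.4953,.226,.16,-0.8)
```

```text
delta [-0.191 -1.921 -0.015] roll 0.093
```

>>> play_rows --pt "-0.02 -0.2 0" --pt "-0.04 -0.4 0" --pt "-0.06 -0.6 0" --pt "-0.08 -0.8 0" --pt "-0.1 -0.98 0" --roll '[0, 0, 0, 0, 0]' --grip 0

```text
time_s: 22.9
ee_pos: [0.5438, 0.0458, 0.1534]
tcp_rot: [0.996, 0.09, -0.001, -0.0]
wrist_force: [1.1, 0.1, 0.5]
gripper_width: 0.498
finger_force: 0.0
```

>>> play_rows --pt "-0.02 -0.2 0" --pt "-0.04 -0.45 0" --pt "-0.06 -0.7 0" --pt "-0.091 -0.941 0.1" --pt "-0.091 -0.941 0.3" --roll '[0.05, 0.093, 0.093, 0.093, 0.093]'

```text
time_s: 23.52
ee_pos: [0.4937, 0.2299, 0.0951]
tcp_rot: [1.0, -0.005, 0.001, -0.001]
wrist_force: [1.0, -1.0, -0.3]
gripper_width: 0.502
finger_force: 0.0
```

Run:
```python
from h import *
go(.4953,.226,.024,-0.8)
a=arm.camera("top")["color"][120:240,270:500]; cv2.imwrite("pics/c5.png",cv2.resize(a,None,fx=3.4,fy=3.4,interpolation=2)[...,::-1])
```

```text
delta [0.007 0.02  0.355] roll 0.002
```

View pics/c5.png

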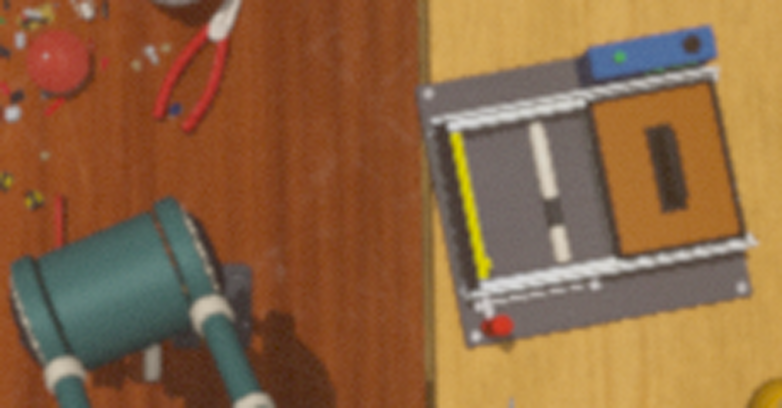

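Pen 1 lies flat across the track at about (550,192), with the follower still caught. Now the second pen.

>>> play_rows --pt "0.007 0.02 0.12" --pt "0.007 0.02 0.24" --pt "0.007 0.02 0.35" --pt "0.007 0.02 0.355" --pt "0.007 0.02 0.355" --roll '[0, 0, 0, 0, 0]' --grip 0.3

```text
time_s: 24.2
ee_pos: [0.4951, 0.2222, 0.0241]
tcp_rot: [1.0, -0.008, -0.0, 0.0]
wrist_force: [1.1, -0.7, 0.2]
gripper_width: 0.351
finger_force: 0.0
```

>>> play_rows --pt "0 0 0" --pt "0 0 0" --pt "0 0 0" --pt "0 0 0" --pt "0 0 0" --roll '[0, 0, 0, 0, 0]' --grip 1

```text
time_s: 24.82
ee_pos: [0.4959, 0.2228, 0.0249]
tcp_rot: [1.0, -0.007, 0.001, -0.0]
wrist_force: [0.2, 0.0, 4.8]
gripper_width: 0.158
finger_force: 20.0
```

>>> play_rows --pt "0 0 -0.1" --pt "0 0 -0.25" --pt "0 0 -0.4" --pt "0 0 -0.55" --pt "0 0 -0.6" --roll '[0, 0, 0, 0, 0]'

```text
time_s: 25.45
ee_pos: [0.4961, 0.2229, 0.1457]
tcp_rot: [1.0, -0.007, 0.002, -0.001]
wrist_force: [0.9, 0.1, -0.3]
gripper_width: 0.154
finger_force: 20.0
```

Run:
```python
from h import *
go(.5915,-.1045,.142,10.3)
```

```text
delta [0.501 1.63  0.018] roll -0.093
```

>>> play_rows --pt "0.06 0.18 0" --pt "0.12 0.38 0" --pt "0.18 0.58 0" --pt "0.24 0.78 0" --pt "0.3 0.98 0" --roll '[0, 0, 0, 0, 0]'

```text
time_s: 26.08
ee_pos: [0.5516, 0.0243, 0.1425]
tcp_rot: [1.0, -0.007, -0.001, -0.0]
wrist_force: [-0.1, -0.8, -0.6]
gripper_width: 0.154
finger_force: 20.0
```

>>> play_rows --pt "0.06 0.2 0" --pt "0.13 0.42 0" --pt "0.2 0.65 0" --pt "0.2 0.65 0" --pt "0.2 0.65 0" --roll '[-0.05, -0.09, -0.093, -0.093, -0.093]'

```text
time_s: 26.7
ee_pos: [0.5893, -0.1046, 0.1426]
tcp_rot: [0.996, 0.089, -0.001, -0.001]
wrist_force: [0.8, -0.1, -0.4]
gripper_width: 0.158
finger_force: 20.0
```

Run:
```python
from h import *
go(.5936,-.1042,.036,10.3)
c=arm.camera("top"); s=arm.sense(); P=cloud(c); t=np.radians(10.3)
M=np.array([[np.cos(t),-np.sin(t)],[np.sin(t),np.cos(t)]])
rgb=c["color"].astype(int)
q=(P[...,:2]*1000-s["ee_pos"][:2]*1000)@M
m=(rgb.min(-1)>110)&(abs(q[...,0])<85)&(abs(q[...,1])<16)&(P[...,2]>.105)&(P[...,2]<.14)
v,u=np.nonzero(m); e=np.array([plane(c,a,b,.13)[:2]*1000-s["ee_pos"][:2]*1000 for a,b in zip(u,v)])@M
print(m.sum(),e.min(0),e.max(0)); 
# pen A in the track, feeder coords
g=((P[...,:2]*1000-[607,-177])@M)
m=(rgb.min(-1)>120)&(abs(g[...,0])<69)&(g[...,1]>0)&(g[...,1]<60)&(P[...,2]>.015)&(P[...,2]<.032)
v,u=np.nonzero(m); e=(np.array([plane(c,a,b,.023)[:2]*1000 for a,b in zip(u,v)])-[607,-177])@M
if len(e): print("A",m.sum(),e.min(0),e.max(0),e.mean(0))
```

```text
delta [0.023 0.003 0.533] roll -0.0
57 [-62.55367648  -3.24298206] [64.94316466  9.19474675]
A 6 [61.3167255  33.13361597] [65.00492784 58.9516472 ] [63.01037769 39.80140557]
```

>>> play_rows --pt "0.016 0.003 0.12" --pt "0.016 0.003 0.24" --pt "0.016 0.003 0.36" --pt "0.016 0.003 0.44" --pt "0.016 0.003 0.46" --roll '[0, 0, 0, 0, 0]'

```text
time_s: 27.38
ee_pos: [0.5924, -0.1039, 0.0506]
tcp_rot: [0.996, 0.09, -0.001, -0.0]
wrist_force: [-0.1, -0.1, 0.4]
gripper_width: 0.153
finger_force: 20.0
```

>>> play_rows --pt "0 0 0.02" --pt "0 0 0.04" --pt "0 0 0.06" --pt "0 0 0.075" --pt "0 0 0.083" --roll '[0, 0, 0, 0, 0]'

```text
time_s: 28.0
ee_pos: [0.5935, -0.1051, 0.0352]
tcp_rot: [0.996, 0.09, -0.0, -0.0]
wrist_force: [-0.7, -0.3, -0.0]
gripper_width: 0.154
finger_force: 20.0
```

>>> play_rows --pt "0 0 0" --pt "0 0 0" --pt "0 0 -0.01" --pt "0 0 -0.05" --pt "0 0 -0.12" --roll '[0, 0, 0, 0, 0]' --grip 0.5

```text
time_s: 28.62
ee_pos: [0.5932, -0.1049, 0.0598]
tcp_rot: [0.996, 0.09, -0.0, -0.0]
wrist_force: [-0.5, 0.5, -0.0]
gripper_width: 0.249
finger_force: 0.0
```

>>> play_rows --pt "0 0 -0.1" --pt "0 0 -0.25" --pt "0 0 -0.4" --pt "0 0 -0.5" --pt "0 0 -0.5" --roll '[0, 0, 0, 0, 0]' --grip 1

```text
time_s: 29.25
ee_pos: [0.5952, -0.1054, 0.1623]
tcp_rot: [0.996, 0.09, 0.002, 0.001]
wrist_force: [-0.0, -0.1, -0.7]
gripper_width: 0.005
finger_force: 0.0
```

Run:
```python
from h import *
go(.4702,-.049,.150,10.3)
```

```text
delta [-0.565 -0.389  0.058] roll 0.0
```

>>> play_rows --pt "-0.19 -0.13 0" --pt "-0.38 -0.26 0" --pt "-0.565 -0.389 0" --pt "-0.565 -0.389 0.1" --pt "-0.565 -0.389 0.2" --roll '[0, 0, 0, 0, 0]'

```text
time_s: 29.88
ee_pos: [0.4671, -0.0483, 0.1181]
tcp_rot: [0.996, 0.09, -0.0, -0.0]
wrist_force: [1.0, -0.6, -0.2]
gripper_width: 0.005
finger_force: 0.0
```

Run:
```python
from h import *
go(.4702,-.049,.060,10.3)
a=arm.camera("top")["color"][110:240,380:510]; b=arm.camera("scene")["color"][60:190,280:430]
o=np.zeros((390,800,3),np.uint8); o[:390,:390]=cv2.resize(a,(390,390),interpolation=2); o[:347,400:]=cv2.resize(b,(400,347),interpolation=2)
cv2.imwrite("pics/c6.png",o[...,::-1])
```

```text
delta [0.015 0.006 0.29 ] roll 0.0
```

View pics/c6.png

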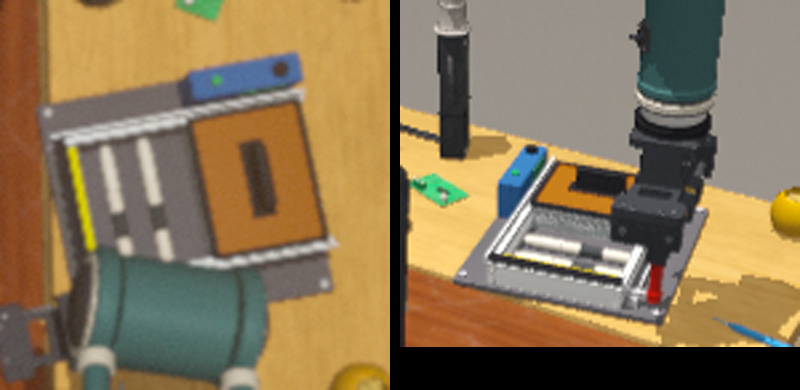

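Both pens lie flat and parallel in the track, at (115,200) and (155,200) in the top crop. The follower is caught and the fingertips are beside the red post. Now I'll descend beyond the post and push it towards the stop.

>>> play_rows --pt "0.015 0 0.06" --pt "0.015 0 0.12" --pt "0.015 0 0.18" --pt "0.015 0 0.24" --pt "0.015 0 0.29" --roll '[0, 0, 0, 0, 0]'

```text
time_s: 30.6
ee_pos: [0.4711, -0.0481, 0.0604]
tcp_rot: [0.996, 0.09, -0.0, -0.0]
wrist_force: [-0.6, -0.1, 0.3]
gripper_width: 0.007
finger_force: 0.0
```

>>> play_rows --pt "0 0.03 0" --pt "0 0.06 0" --pt "0 0.09 0" --pt "0 0.12 0" --pt "0 0.15 0" --roll '[0, 0, 0, 0, 0]'

```text
time_s: 31.22
ee_pos: [0.4771, -0.0783, 0.0616]
tcp_rot: [0.996, 0.09, 0.0, 0.0]
wrist_force: [-0.8, -0.2, -0.6]
gripper_width: 0.008
finger_force: 0.3
```

>>> play_rows --pt "0 0.02 0" --pt "0 0.04 0" --pt "0 0.04 0" --pt "0 0.02 0" --pt "0 0 0" --roll '[0, 0, 0, 0, 0]'

```text
time_s: 31.85
ee_pos: [0.4766, -0.0773, 0.0612]
tcp_rot: [0.996, 0.09, -0.0, -0.0]
wrist_force: [-0.3, -0.3, -0.2]
gripper_width: 0.004
finger_force: 0.0
```

Run:
```python
from h import *
a=arm.camera("top")["color"][110:240,380:510]; b=arm.camera("scene")["color"][60:190,280:430]
o=np.zeros((390,800,3),np.uint8); o[:390,:390]=cv2.resize(a,(390,390),interpolation=2); o[:347,400:]=cv2.resize(b,(400,347),interpolation=2)
cv2.imwrite("pics/c7.png",o[...,::-1])
```

```text
(no output)
```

View pics/c7.png

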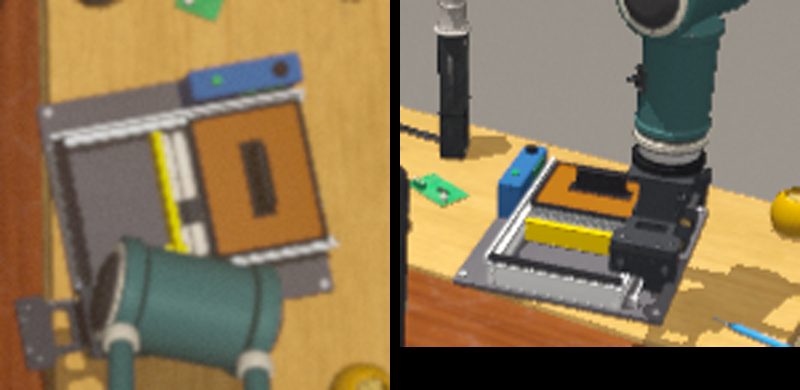

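The follower ran home and holds both pens together against the stop, at (180,195) in the top crop. Now the guard.

>>> play_rows --pt "0 0 -0.15" --pt "0 0 -0.3" --pt "0 0 -0.45" --pt "0 0 -0.5" --pt "0 0 -0.5" --roll '[0, 0, 0, 0, 0]' --grip -0.1

```text
time_s: 32.58
ee_pos: [0.4771, -0.0776, 0.1616]
tcp_rot: [0.996, 0.09, 0.001, 0.0]
wrist_force: [0.0, -1.0, -0.1]
gripper_width: 0.539
finger_force: 0.0
```

Run:
```python
from h import *
go(.6175,-.2440,.069,10.4)
```

```text
delta [0.541 0.944 0.464] roll -0.001
```

>>> play_rows --pt "0.13 0.23 0" --pt "0.27 0.47 0" --pt "0.41 0.71 0" --pt "0.54 0.944 0" --pt "0.541 0.944 0" --roll '[0, 0, 0, 0, 0]'

```text
time_s: 33.2
ee_pos: [0.6177, -0.2465, 0.1583]
tcp_rot: [0.996, 0.089, -0.001, -0.0]
wrist_force: [0.5, 0.8, 1.0]
gripper_width: 0.549
finger_force: 0.0
```

>>> play_rows --pt "0 0 0.05" --pt "0 0 0.18" --pt "0 0 0.32" --pt "0 0 0.44" --pt "0 0 0.46" --roll '[0, 0, 0, 0, 0]'

```text
time_s: 33.83
ee_pos: [0.6137, -0.2415, 0.066]
tcp_rot: [0.996, 0.09, -0.003, -0.002]
wrist_force: [-0.3, -0.1, 0.1]
gripper_width: 0.548
finger_force: 0.0
```

>>> play_rows --pt "0 0 0" --pt "0 0 0" --pt "0 0 0" --pt "0 0 0" --pt "0 0 0" --roll '[0, 0, 0, 0, 0]' --grip 1 --grip_force 15

```text
time_s: 34.45
ee_pos: [0.6174, -0.2438, 0.0703]
tcp_rot: [0.996, 0.09, 0.001, -0.0]
wrist_force: [-1.3, 1.5, 4.5]
gripper_width: 0.139
finger_force: 15.0
```

Gripped; sliding 118 mm (0.59) to shut it.

>>> play_rows --pt "0 -0.05 0" --pt "0 -0.16 0" --pt "0 -0.28 0" --pt "0 -0.4 0" --pt "0 -0.5 0" --roll '[0, 0, 0, 0, 0]'

```text
time_s: 35.08
ee_pos: [0.5998, -0.144, 0.0702]
tcp_rot: [0.996, 0.09, 0.001, 0.0]
wrist_force: [2.5, -2.0, 5.3]
gripper_width: 0.131
finger_force: 15.0
```

>>> play_rows --pt "0 -0.02 0" --pt "0 -0.04 0" --pt "0 -0.06 0" --pt "0 -0.08 0" --pt "0 -0.1 0" --roll '[0, 0, 0, 0, 0]'

```text
time_s: 35.7
ee_pos: [0.5969, -0.1274, 0.0702]
tcp_rot: [0.996, 0.091, 0.002, 0.003]
wrist_force: [3.2, -18.2, -0.6]
gripper_width: 0.134
finger_force: 15.0
```

>>> play_rows --pt "0 -0.01 0" --pt "0 -0.015 0" --pt "0 -0.015 0" --pt "0 -0.015 0" --pt "0 -0.015 0" --roll '[0, 0, 0, 0, 0]'

```text
time_s: 36.33
ee_pos: [0.5969, -0.1273, 0.0702]
tcp_rot: [0.996, 0.091, 0.002, 0.004]
wrist_force: [4.5, -19.7, -0.5]
gripper_width: 0.135
finger_force: 15.0
```

It moved 118.3 mm and met its end stop. Releasing and retreating.

>>> play_rows --pt "0 0.015 0" --pt "0 0.015 0" --pt "0 0.015 0" --pt "0 0.015 0" --pt "0 0.015 0" --roll '[0, 0, 0, 0, 0]' --grip -0.1

```text
time_s: 36.95
ee_pos: [0.5954, -0.1256, 0.0692]
tcp_rot: [0.996, 0.09, -0.0, -0.0]
wrist_force: [-0.3, -0.0, 0.1]
gripper_width: 0.551
finger_force: 0.0
```

>>> play_rows --pt "0 0 -0.15" --pt "0 0 -0.3" --pt "0 0 -0.5" --pt "0 0 -0.7" --pt "0 0 -0.8" --roll '[0, 0, 0, 0, 0]'

```text
time_s: 37.58
ee_pos: [0.5966, -0.1262, 0.2322]
tcp_rot: [0.996, 0.09, 0.002, 0.001]
wrist_force: [0.9, -0.2, 0.7]
gripper_width: 0.548
finger_force: 0.0
```

>>> play_rows --pt "-0.1 0.2 0" --pt "-0.2 0.4 0" --pt "-0.3 0.6 0" --pt "-0.4 0.8 0" --pt "-0.4 0.8 0" --roll '[0, 0, 0, 0, 0]'

```text
time_s: 38.2
ee_pos: [0.544, -0.3001, 0.2282]
tcp_rot: [0.996, 0.088, -0.001, -0.0]
wrist_force: [0.2, 0.4, 0.4]
gripper_width: 0.547
finger_force: 0.0
```

Run:
```python
from h import *
a=arm.camera("top")["color"][110:240,380:510]; b=arm.camera("scene")["color"][60:190,280:430]
o=np.zeros((390,800,3),np.uint8); o[:390,:390]=cv2.resize(a,(390,390),interpolation=2); o[:347,400:]=cv2.resize(b,(400,347),interpolation=2)
cv2.imwrite("pics/c8.png",o[...,::-1])
```

```text
(no output)
```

View pics/c8.png

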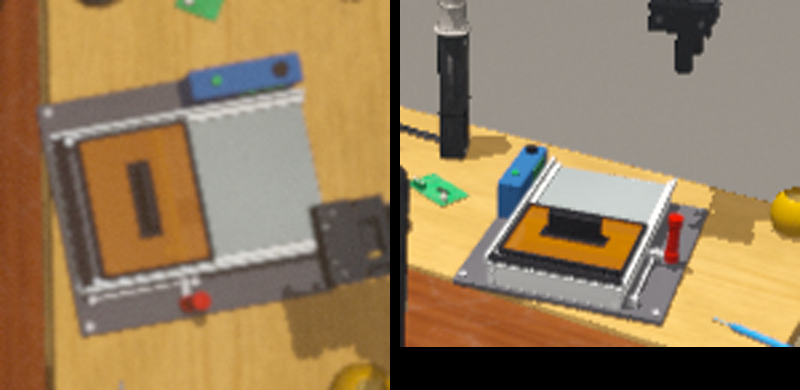

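The guard is shut next to the bridge at (145,200), and the red post at (197,300) sits at the position for two loaded pens. The arm is clear of everything.

```bash
python3 -c "
from plant import arm
print(arm.sign_off())"
```

```text
the job is handed in; nothing more can be done
None
```

The job is handed in at about 38 s: both pens are held against the stop by the freed follower, the guard is fully shut, and I left the screwdriver alone; the sign-off returned no verdict.

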